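Turn the shade cup over the vial

ROBOT

A 6-joint arm with a two-finger parallel gripper is mounted at the origin on a cart in front of the work surface, level with it; the furniture and walls round the work are solid. World frame = base frame: x ahead of the robot, y to its left, z up, the work surface at z = 0. Lengths are in m, angles in rad, forces in N, time in s.
With the tool pointing down it reaches from about 0.35 to 0.85 m from the base axis. Payload 8.1 kg.
Tool frame: the origin (TCP) lies midway between the tips of the shut fingers; the grasp point (between the pads) lies 19 mm behind it; z points along the fingers, y is the line along which they close (so a half turn about z gives the same grasp; the last joint's range is limited). The gripper opens to 93 mm and grips with 3 to 60 N. Pads are 15 mm wide; open, the fingers measure 128 mm over their backs; the gripper's body (75 mm by 188 mm) begins 65 mm behind the grasp point.
Start: joints at [1.088, 0.13, 1.488, -0, 1.523, -0.085], TCP at [0.232, 0.553, 0.219] pointing down, gripper open.
Joint ranges: [-2.96, 2.96], [-0.89, 2.26], [0.02, 2.5], [-1.34, 4.48], [0, 2.73], [-2.66, 2.66]. Speed limits (rad/s): [2.39, 2.39, 2.79, 3.14, 3.14, 3.14].

INTERFACE

Orientations are given as a rotation vector (axis times angle).
In Python, from plant import read_state, read_camera, get_calibration, close_job gives the robot as it stands.
- The arm moves only by the shell command python3 -m crank 'ROWS' [FORCE]. ROWS is JSON, a list that holds one entry, the list of rows, each a list of 7 numbers: the gripper's target within -1 to 1 (fully open at 1, half-way at 0, shut at -1), then the shift along the tool's x, y, z as a fraction of full scale, then the turn, a rotation vector about the tool's x, y, z as a fraction of full scale. In form: [[[grip, x, y, z, rx, ry, rz], ...]]. A call has exactly 5 rows; each row is the pose to reach, as a shift and turn from the pose commanded when the call began, along the tool's axes at that moment; what a row does not reach only later rows make up. Full scale, the value 1, is 0.5 m for a shift and 90 degrees for a turn. A row lasts 1/8 s, in which the tool goes at most 62.5 mm and 10.7 degrees, less where a joint would pass 70% of its speed; a pose out of reach is approached as far as the arm can. A call with a number of a shift or a turn outside -1 to 1 is refused whole. A call with a gripper value outside its range is refused whole. The fingers move at their own pace and stop on an object; FORCE is the grip in N (left out, the last holds). Time passes only in rows, so rows that repeat a pose let the fingers close, or fill a call up. It gives the time, the measured TCP pose, the force, the opening and the grip force at its end, in the units of the state.
- read_state(): the state, without advancing time (a new reading comes with each control period).
- read_camera(name): name is "scene" or "top" or "wrist"; returns the picture (384x512x3 uint8, red, green, blue); there is no depth.
- get_calibration(name): a dict with "fx", "fy", "cx", "cy" (pixels), "eye" and "orientation" of the camera in the world; the wrist camera has in their place "mount" (4x4, takes a point from camera to tool coordinates, whose origin is the TCP and whose axes are the flange's). Camera axes: x right, y down, z forward; pixel columns grow to the right and rows downward; lengths in m; the calibration is good to about 2 mm. A picture is of the moment at which its call begins: read the wrist's pose just before it. get_calibration takes no time and is no camera call.
- close_job(): hands the job in; it is judged then, once.
The state is a dict: "t": time; "q": joint angles; "dq": joint speeds; "joint_torque": joint torques, N m; "tool_pos": TCP position; "orientation": TCP orientation; "force": force on the tool from outside, world axes, zero at the start; "wrist_torque": the same for the moment, N m; "opening": finger opening in m; "gripper_force": force on a finger pad.
Only numpy, scipy, OpenCV 4.12 (cv2) and the standard library are available. Lean on these libraries where they do the work, as an engineer would, in place of code of your own. Each camera call takes 0.05 s, during which the arm holds its last target. There are 200 camera calls.

TASK

The sample in the standing red-capped vial must be kept from the light. Take the taller of the two square metal cups, which stands mouth-up, turn it over and set it mouth-down on the table over the vial, so that the vial stands upright under it where it was. Do not knock the vial over or press the cup down on it, and leave the shorter cup and the small things lying about where they are.

Things in the scene. Friction and masses are not known exactly. Their poses are not given: they have to be found in the camera images.
- tall_cup_center (a point): centre (half-way up, on the axis) of the tall square aluminium cup: 52 x 52 mm outside, 68 mm tall, walls and bottom 3 mm (46 x 46 mm inside, 65 mm deep), 0.08 to 0.17 kg. Its x and y axes are square to the flat sides, z points out through the open mouth (up at the start). Centre 34 mm above the table when standing, 26 mm when lying on a flat side, where it rests steadily.
- short_cup_center (a point): centre of the short square cup, made like the tall one but only 36 mm tall: too shallow to cover the vial. Starts mouth-up. To be left alone.
- vial: the standing glass vial with a red screw cap: round, 22 mm in diameter, 52 mm tall, 20 g, loose and easily knocked over. Origin at the centre of its underside, z axis up. The two cups and the vial stand in three places on the table; which stands where differs from start to start; they are at least 100 mm apart from centre to centre.
- scope_corner (a point): fixed: the top of the near right-hand corner of the oscilloscope, a solid box about 240 mm tall that stands from here away from the robot (+x) by about 0.15 m and to its left (+y) by about 0.41 m. Keep the gripper and wrist clear of it.
- supply_corner (a point): fixed: the top of the near left-hand corner of the bench supply, a solid box about 130 mm tall that stands from here away from the robot (+x) to the back of the table and to the right (-y) by about 0.43 m. Keep the gripper and wrist clear of it.
- battery: block battery lying on the table, 26 x 50 x 18 mm, origin at the centre of its underside. To be left alone.
- aa_cell: small round battery standing on end, 15 mm in diameter, 51 mm tall, origin at the centre of its underside. To be left alone.
- terminator: small metal connector standing on end, 15 mm in diameter, 22 mm tall, origin at the centre of its underside. To be left alone.
- eraser: white eraser lying on the table, 19 x 42 x 11 mm, origin at the centre of its underside. To be left alone.
There are look-alikes about, which are no part of the job. Leave any blue, orange or yellow look-alike of the part that bears tall_cup_center alone.

How it is judged:
At the end, for the whole second after the job is handed in: The tall cup stands mouth-down flat on the table (within 5 degrees, centre 31 to 37 mm up) with the vial inside it (centres within 22 mm in plan); the vial is upright on the table (within 5 degrees) and within 30 mm of where it stood (angle between tall_cup_center's own z axis and vertical above 3.05 rad and height (world z) of tall_cup_center between 0.031 and 0.037 m and horizontal distance between tall_cup_center and vial below 0.022 m and angle between vial's own z axis and vertical below 0.09 rad and height (world z) of vial below 0.004 m and distance of vial from where it was at the start of the episode below 0.03 m); the robot touches nothing.
It fails at once if the vial is tipped more than 23 degrees (angle between vial's own z axis and vertical above 0.4 rad).
It fails at once if the vial is pressed or struck with more than 12 N (contact force between vial and anything else above 12 N).
It fails at once if the short cup is moved more than 30 mm or tipped more than 17 degrees (distance of short_cup_center from where it was at the start of the episode above 0.03 m or angle between short_cup_center's own z axis and vertical above 0.3 rad).
It fails at once if one of the small bystanders is moved more than 30 mm (distance of any of battery, aa_cell, terminator, eraser from where it was at the start of the episode above 0.03 m).
It fails at once if a standing bystander is knocked over (angle between any of aa_cell, terminator's own z axis and vertical above 0.5 rad).
It also fails if it takes over 61 s, if anything falls off the work surface, if the arm or the gripper's body presses on something with over 40 N, if the wrist force passes 120 N, or if a joint passes its speed limit or range.

## Working session

There is one attempt and no reset: what is moved stays moved. The work goes in short steps, Python scripts to look and compute and a shell command to move; the robot and the scene stay as the last step left them, time stands still between calls to the robot, and variables do not carry over. Pictures are saved under pics/ and viewed, at most 10 in all, crops included, and the job is handed in when it is done.

```bash
mkdir -p pics; ls; python3 - <<'E'
from plant import *
import cv2
s=read_state(); print(s)
for n in ["scene","top"]:
    im=read_camera(n); cv2.imwrite(f"pics/{n}0.png",cv2.cvtColor(im,cv2.COLOR_RGB2BGR)); print(n,get_calibration(n))
print(get_calibration("wrist"))
E
```

```text
pics
{'t': 0.0, 'q': array([ 1.08764385e+00,  1.31101258e-01,  1.48926180e+00,  6.44316346e-07,
        1.52295889e+00, -8.53656743e-02]), 'dq': array([ 7.04002354e-04,  1.87855403e-04, -1.64652526e-04,  1.16580871e-03,
        8.26925667e-05, -1.57731775e-03]), 'joint_torque': array([ 1.09617024e-03, -5.59848225e+01, -4.91754377e+01,  7.68714887e-02,
        3.57802736e-02, -1.40565730e-04]), 'tool_pos': array([0.23213437, 0.55268652, 0.2176328 ]), 'orientation': array([-6.20634439e-01, -3.07918166e+00,  2.60666756e-03]), 'force': array([-0.59042488, -0.01352177, -0.12257329]), 'wrist_torque': array([0.05750023, 0.00469837, 0.04794244]), 'gripper_force': 0.0, 'opening': 0.0930740382945886}
scene {'fx': 349.0474341255382, 'fy': 349.0474341255382, 'cx': 253.1900055001297, 'cy': 191.5076873319755, 'eye': array([ 0.18093532, -0.80945211,  0.67852964]), 'orientation': array([-2.1500966 ,  0.61020284, -0.2726767 ])}
top {'fx': 371.4414519275796, 'fy': 371.4414519275796, 'cx': 260.0642882213155, 'cy': 185.9687412718022, 'eye': array([ 0.45766359, -0.22182062,  1.01835249]), 'orientation': array([-2.17980391,  2.12346418, -0.09453123])}
{'fx': 273.75020923611027, 'fy': 273.75020923611027, 'cx': 261.06441079024, 'cy': 194.56814027752367, 'mount': array([[ 5.50083737e-04, -9.66134405e-01, -2.58038775e-01,
         7.13488333e-02],
       [ 9.99999324e-01,  7.95802705e-04, -8.47814474e-04,
         9.08579030e-04],
       [ 1.02445069e-03, -2.58038134e-01,  9.66134189e-01,
        -1.66642517e-01],
       [ 0.00000000e+00,  0.00000000e+00,  0.00000000e+00,
         1.00000000e+00]])}
```

View pics/scene0.png

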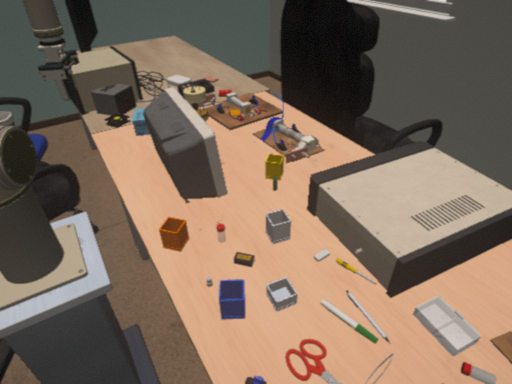

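View pics/top0.png

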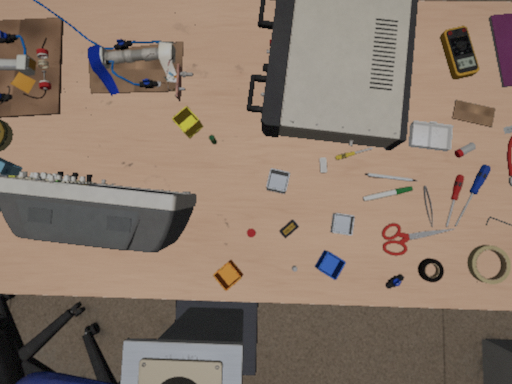

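Top view: the plain grey cups are at (278,181) and (342,224). In the scene view, the grey cup at (278,227) is deep and the one at (282,293) is shallow, so the tall cup is top (278,181). The red-capped vial is at top (251,233) and scene (221,232). The look-alikes to leave alone are orange (229,275), blue (330,265) and yellow (187,122). The small things are the battery (289,229), terminator (295,268), eraser (323,164) and aa_cell (213,139).

```bash
cat > h.py <<'E'
import numpy as np, cv2
from scipy.spatial.transform import Rotation as Ro
from plant import *
def pose(n):
    c=get_calibration(n)
    if n=="wrist":
        s=read_state(); T=np.eye(4); T[:3,:3]=Ro.from_rotvec(s["orientation"]).as_matrix(); T[:3,3]=s["tool_pos"]
        M=T@c["mount"]; return c,M[:3,:3],M[:3,3]
    return c,Ro.from_rotvec(c["orientation"]).as_matrix(),np.array(c["eye"])
def ray(P,uv,z):
    c,R,e=P; d=R@np.array([(uv[0]-c["cx"])/c["fx"],(uv[1]-c["cy"])/c["fy"],1]); return e+d*(z-e[2])/d[2]
def proj(P,p):
    c,R,e=P; q=R.T@(np.array(p)-e); return np.array([c["fx"]*q[0]/q[2]+c["cx"],c["fy"]*q[1]/q[2]+c["cy"]])
def grab(n):
    P=pose(n); im=read_camera(n); return P,cv2.cvtColor(im,cv2.COLOR_RGB2BGR)
E
python3 - <<'E'
from h import *
P=pose("top"); im=cv2.imread("pics/top0.png")
for n,uv,z in [("tall rim",(278,181),.068),("short rim",(342,224),.036),("vial cap",(251,233),.052),("orange",(229,275),.06),("batt",(289,229),.018),("term",(295,268),.022),("eraser",(323,164),.011),("aa",(213,139),.051),("supply edge",(268,135),.13),("supply mid",(340,140),.13),("scope",(195,200),.24)]: print(n,ray(P,uv,z).round(3))
S=pose("scene"); print("scene check tall top", proj(S,ray(P,(278,181),.068)))
cr=cv2.resize(im[160:250,230:370],None,fx=5.5,fy=5.5,interpolation=cv2.INTER_CUBIC); cv2.imwrite("pics/crop0.png",cr)
hsv=cv2.cvtColor(im,cv2.COLOR_BGR2HSV)
m=((hsv[...,1]<70)*255).astype(np.uint8)
for x0,y0 in [(278,181),(342,224)]:
    sub=np.zeros_like(m); sub[y0-20:y0+20,x0-20:x0+20]=m[y0-20:y0+20,x0-20:x0+20]
    c=max(cv2.findContours(sub,0,2)[0],key=cv2.contourArea); print(cv2.minAreaRect(c))
E
```

```text
tall rim [ 0.579 -0.243  0.068]
short rim [ 0.473 -0.413  0.036]
vial cap [ 0.444 -0.176  0.052]
orange [ 0.337 -0.124  0.06 ]
batt [ 0.457 -0.276  0.018]
term [ 0.355 -0.293  0.022]
eraser [ 0.636 -0.366  0.011]
aa [ 0.69  -0.067  0.051]
supply edge [ 0.684 -0.214  0.13 ]
supply mid [ 0.675 -0.39   0.13 ]
scope [ 0.512 -0.065  0.24 ]
scene check tall top [276.70530058 216.76878431]
((277.5, 180.5), (39.0, 39.0), 90.0)
((341.5, 223.5), (39.0, 39.0), 90.0)
```

View pics/crop0.png

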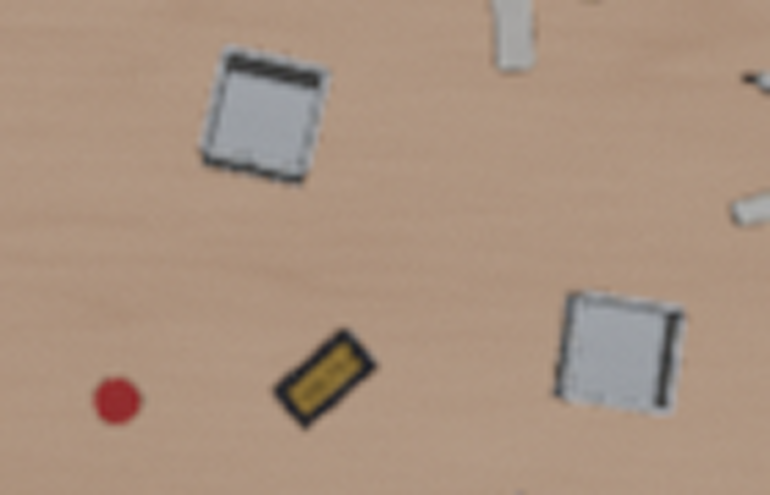

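Crop: the tall cup's rim corners are at about (228,48) and (328,70), and its deep walls are visible, so this is the tall plain one. Its yaw is about -12°. The shorter cup is at (620,350), the battery at (325,378) and the red cap at (117,400).

The plan has two stages, because the gripper body is too wide to flip the cup in one grasp. Each stage grasps with the tool tilted and turns it 90° about the pinch axis. Between them the cup lies on its side.

```bash
cat >> h.py <<'E'
def tool(th,psi):
    t,p=np.radians([th,psi]); h=np.array([np.cos(p),np.sin(p),0]); Z=np.array([0,0,1.])
    z=np.sin(t)*h-np.cos(t)*Z; x=np.cos(t)*h+np.sin(t)*Z; return np.c_[x,np.cross(z,x),z]
def cur():
    s=read_state(); return s,Ro.from_rotvec(s["orientation"]).as_matrix(),s["tool_pos"]
def go(G,th,psi,note=""):  # grasp point, tilt, heading -> fractions
    s,R,p=cur(); Rt=tool(th,psi); tcp=np.array(G)+.019*Rt[:,2]
    print(note,(R.T@(tcp-p)/.5).round(3),(Ro.from_matrix(R.T@Rt).as_rotvec()/(np.pi/2)).round(3))
def st():
    s,R,p=cur(); z=R[:,2]; x=R[:,0]
    th=np.degrees(np.arctan2(np.hypot(z[0],z[1])*np.sign(z[:2]@x[:2]+1e-9),-z[2])); print("t",round(s["t"],2),"G",(p-.019*z).round(4),"th",round(th,2),"psi",np.degrees(np.arctan2(x[1],x[0])).round(2),"roll",np.degrees(np.arcsin(R[2,1])).round(2),"q",s["q"].round(2),"F",s["force"].round(1),"op",round(s["opening"],4),"gf",round(s["gripper_force"],1))
E
python3 -c "
from h import *
st(); go([.34,.3,.36],0,110); go([.36,0.1,.36],0,70)"
```

```text
t 0.1 G [0.2322 0.5527 0.2367] th 0.09 psi 157.21 roll -0.09 q [ 1.09  0.13  1.49 -0.    1.52 -0.09] F [-0.2 -0.6  0.3] op 0.0931 gf 0.0
 [-0.395 -0.383 -0.246] [-0.001  0.     0.525]
 [-0.586 -0.736 -0.245] [-0.001  0.001  0.969]
```

```bash
python3 -m crank '[[[1,-0.05,-0.05,-0.12,0,0,0.1],[1,-0.13,-0.13,-0.2,0,0,0.2],[1,-0.22,-0.22,-0.24,0,0,0.3],[1,-0.31,-0.31,-0.25,0,0,0.4],[1,-0.395,-0.383,-0.25,0,0,0.52]]]'; python3 -c "
from h import *
st(); go([.36,.05,.36],0,50); go([.38,-.15,.3],0,0)"
```

```text
t: 0.72
tool_pos: [0.336, 0.3085, 0.344]
orientation: [1.797, 2.576, 0.002]
force: [1.0, 0.1, 0.0]
opening: 0.0931
gripper_force: 0.0
t 0.72 G [0.3359 0.3085 0.363 ] th 0.08 psi 110.18 roll 0.08 q [ 0.63 -0.28  1.65 -0.    1.77  0.28] F [1.  0.1 0. ] op 0.0931 gf 0.0
 [-0.502 -0.133  0.006] [ 0.001 -0.001  0.669]
 [-0.891 -0.234  0.125] [ 0.000e+00 -1.000e-03  1.224e+00]
```

```bash
python3 -m crank '[[[1,-0.1,-0.03,0,0,0,0.11],[1,-0.2,-0.06,0,0,0,0.22],[1,-0.3,-0.08,0,0,0,0.34],[1,-0.4,-0.11,0,0,0,0.45],[1,-0.5,-0.133,0,0,0,0.56]]]'; python3 -c "
from h import *
st(); go([.38,-.12,.3],0,10);go([.42,-.15,.3],20,5)"
```

```text
t: 1.35
tool_pos: [0.3603, 0.051, 0.3431]
orientation: [2.724, 1.565, 0.0]
force: [0.2, 0.7, 0.7]
opening: 0.0926
gripper_force: 0.0
t 1.35 G [0.3603 0.051  0.3621] th 0.01 psi 59.76 roll 0.01 q [-0.   -0.54  1.85 -0.    1.84  0.53] F [0.2 0.7 0.7] op 0.0926 gf 0.0
 [-0.276  0.206  0.124] [ 0.    -0.     0.553]
 [-0.28   0.316  0.122] [-0.106  0.205  0.602]
```

```bash
python3 -m crank '[[[1,-0.05,0.04,0,0,0,0.11],[1,-0.11,0.08,0.02,0,0,0.22],[1,-0.16,0.12,0.05,0,0,0.33],[1,-0.22,0.16,0.1,0,0,0.44],[1,-0.276,0.206,0.124,0,0,0.553]]]'; python3 -c "
from h import *
st(); go([.49,-.21,.29],0,-12)"
```

```text
t: 1.98
tool_pos: [0.3803, -0.1193, 0.2796]
orientation: [-3.129, -0.272, 0.002]
force: [1.2, -0.3, -1.1]
opening: 0.0928
gripper_force: 0.0
t 1.98 G [ 0.3804 -0.1193  0.2986] th -0.11 psi 9.95 roll -0.06 q [-0.43 -0.45  1.9   0.    1.7   0.96] F [ 1.2 -0.3 -1.1] op 0.0928 gf 0.0
 [0.185 0.217 0.017] [-0.     0.001  0.244]
```

```bash
python3 -m crank '[[[1,0.05,0.06,0,0,0,0.08],[1,0.1,0.12,0.01,0,0,0.16],[1,0.15,0.18,0.017,0,0,0.244],[1,0.185,0.217,0.017,0,0,0.244],[1,0.185,0.217,0.017,0,0,0.244]]]'; python3 - <<'E'
from h import *
st(); P,im=grab("wrist"); cv2.imwrite("pics/w1.png",im); np.save("w1.npy",np.array([P[1],np.tile(P[2],(3,1))]))
print("pred tall",proj(P,[.579,-.243,.068]),"vial",proj(P,[.444,-.176,.052]))
hsv=cv2.cvtColor(im,cv2.COLOR_BGR2HSV)
red=((hsv[...,1]>150)&((hsv[...,0]<6)|(hsv[...,0]>172))).astype(np.uint8)
for c in cv2.findContours(red,0,2)[0]:
    if cv2.contourArea(c)>30: (u,v),r=cv2.minEnclosingCircle(c); print("red",u,v,r,ray(P,(u,v),.052))
E
```

```text
t: 2.6
tool_pos: [0.4916, -0.2091, 0.2715]
orientation: [-3.124, 0.32, 0.003]
force: [-1.2, -1.1, -0.3]
opening: 0.0932
gripper_force: 0.0
t 2.6 G [ 0.4916 -0.2091  0.2905] th -0.14 psi -11.7 roll -0.04 q [-0.5  -0.06  1.59 -0.    1.62  1.28] F [-1.2 -1.1 -0.3] op 0.0932 gf 0.0
pred tall [273.62373373 104.08900378] vial [246.08567054 208.20163506]
red 245.40721130371094 207.1494903564453 7.324865341186523 [ 0.44579976 -0.1753706   0.052     ]
red 484.7592468261719 156.61111450195312 27.800756454467773 [ 0.45055093 -0.52163543  0.052     ]
```

View pics/w1.png

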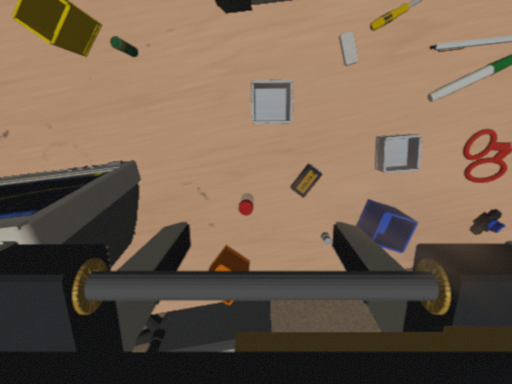

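Wrist view: the tall cup's rim spans about (251,80) to (293,123) and is square to the tool. The vial's cap is at (246,207) and the short cup at (398,153). I'll refine the rim next.

```bash
python3 - <<'E'
from h import *
im=cv2.imread("pics/w1.png"); P=pose("wrist")
hsv=cv2.cvtColor(im,cv2.COLOR_BGR2HSV)
m=np.zeros(im.shape[:2],np.uint8); m[68:135,240:305]=(hsv[68:135,240:305,1]<60)*255
c=max(cv2.findContours(m,0,2)[0],key=cv2.contourArea); r=cv2.minAreaRect(c); print(r)
pts=np.array([ray(P,q,.068) for q in cv2.boxPoints(r)]); print(pts.round(4)); 
e=pts[1]-pts[0]; print("center",pts.mean(0).round(4),"sides",np.linalg.norm(e),np.linalg.norm(pts[2]-pts[1]),"yaw",np.degrees(np.arctan2(e[1],e[0])))
go([.465,-.215,.12],60,-13); go([.579,-.243,.046],60,-13)
E
```

```text
((272.0, 101.5), (43.0, 42.0), 90.0)
[[ 0.6126 -0.22    0.068 ]
 [ 0.602  -0.2718  0.068 ]
 [ 0.5504 -0.2628  0.068 ]
 [ 0.5614 -0.2089  0.068 ]]
center [ 0.5816 -0.2409  0.068 ] sides 0.05287322450102946 0.05239900612314108 yaw -101.6406923929716
 [-0.015  0.024  0.323] [-0.008  0.668  0.013]
 [0.22  0.033 0.47 ] [-0.008  0.668  0.013]
```

```bash
python3 -m crank '[[[1,0,0,0.04,0,0.1,0],[1,0,0,0.08,0,0.21,0],[1,-0.01,0,0.12,0,0.32,0],[1,-0.01,0,0.16,0,0.43,0],[1,-0.01,0,0.2,0,0.54,0]]]'; python3 -c "
from h import *
st(); go([.48,-.220,.108],60,-11.6)"
```

```text
t: 3.28
tool_pos: [0.4898, -0.2094, 0.2117]
orientation: [2.797, -0.282, 1.216]
force: [-47.4, 11.3, 106.9]
opening: 0.0932
gripper_force: 0.0
t 3.27 G [ 0.4762 -0.2066  0.2247] th 47.0 psi -11.53 roll -0.05 q [-0.81 -0.89  2.5   0.56  0.9   0.76] F [-47.4  11.3 106.9] op 0.0932 gf 0.0
 [-0.153  0.025  0.168] [-0.001  0.144  0.   ]
```

The joints reached their limits (q2, q3), so I'm backing off at once.

```bash
python3 -m crank '[[[1,0.02,0,0.0,0,-0.08,0],[1,0.04,0,0.02,0,-0.16,0],[1,0.06,0,0.04,0,-0.2,0],[1,0.06,0,0.04,0,-0.2,0],[1,0.06,0,0.04,0,-0.2,0]]]'; python3 -c "
from h import *
st()"
```

```text
t: 3.9
tool_pos: [0.5229, -0.2159, 0.2186]
orientation: [2.981, -0.302, 0.767]
force: [-0.6, -0.7, 0.4]
opening: 0.0931
gripper_force: 0.0
t 3.9 G [ 0.5139 -0.2141  0.2352] th 28.84 psi -11.59 roll -0.09 q [-0.61 -0.46  2.1   0.23  1.05  1.09] F [-0.6 -0.7  0.4] op 0.0931 gf 0.0
```

```bash
cat > ik.py <<'E'
from h import *
from scipy.optimize import least_squares
Q=np.array([[1.0876,.1311,1.4893,0,1.523,-.0854],[.63,-.28,1.65,0,1.77,.28],[0,-.54,1.85,0,1.84,.53],[-.43,-.45,1.9,0,1.7,.96],[-.5,-.06,1.59,0,1.62,1.28],[-.81,-.89,2.5,.56,.9,.76],[-.61,-.46,2.1,.23,1.05,1.09]])
T=np.array([[.2321,.5527,.2176],[.336,.3085,.344],[.3603,.051,.3431],[.3803,-.1193,.2796],[.4916,-.2091,.2715],[.4898,-.2094,.2117],[.5229,-.2159,.2186]])
O=np.array([[-.6206,-3.0792,.0026],[1.797,2.576,.002],[2.724,1.565,0],[-3.129,-.272,.002],[-3.124,.32,.003],[2.797,-.282,1.216],[2.981,-.302,.767]])
rot=lambda a,t:Ro.from_euler(a,t).as_matrix()
def fk(q,k):
    r0,l0,zs,a,e,b,L,l=k
    A=rot('z',q[0])@rot('y',q[1]); B=A@rot('y',q[2]); C=B@rot('z',q[3])@rot('y',q[4])
    p=rot('z',q[0])@np.array([r0,l0,zs])+A@[0,0,a]+B@[e,0,b]+C@[0,l,L]
    return p,C@rot('z',q[5])
f=least_squares(lambda k:np.concatenate([np.concatenate([(fk(q,k)[0]-t) for q,t in zip(Q,T)]),1e-3*(k-[0,0.,.3,.4,0,.4,.3,0])]),[0,0,.3,.4,0,.4,.3,0.])
K=f.x
# fixed tool rotation offset
D=fk(Q[0],K)[1].T@Ro.from_rotvec(O[0]).as_matrix()
lo=np.array([-2.96,-.89,.02,-1.34,0,-2.66]);hi=np.array([2.96,2.26,2.5,4.48,2.73,2.66])
def ik(G,th,psi,q0=None):
    Rt=tool(th,psi); tcp=np.array(G)+.019*Rt[:,2]
    best=None
    for s in ([q0] if q0 is not None else [[-.5,0,1.6,0,1.5,1.3],[-.5,.5,1.6,0,1,1.3],[-.5,.2,1.6,0,2.2,1.3]]):
        g=least_squares(lambda q:np.r_[(fk(q,K)[0]-tcp)*5,Ro.from_matrix(Rt.T@fk(q,K)[1]@D).as_rotvec()],np.clip(s,lo+.01,hi-.01),bounds=(lo,hi))
        if best is None or g.cost<best.cost: best=g
    return best.x.round(2),round(np.sqrt(2*best.cost),3)
E
python3 - <<'E'
from ik import *
print(K.round(3))
for q,t,o in zip(Q,T,O): p,R=fk(q,K); print((p-t).round(3), Ro.from_matrix(R@D@Ro.from_rotvec(o).as_matrix().T).magnitude().round(3))
for th in (20,30,40,50): print("A",th,ik([.5815,-.241,.046],th,-11.6))
for x in (.5,.55,.6):
  for th in (30,45,-30,-45,-60): print("L",x,th,ik([x,-.26,.027],th,-20))
for th in (-60,-45,-30,30): print("V",th,ik([.446,-.175,.04],th,-15))
E
```

```text
[-0.002  0.047  0.324  0.368  0.064  0.556  0.379  0.004]Traceback (most recent call last):
  File "<stdin>", line 3, in <module>
AttributeError: 'float' object has no attribute 'round'
```

```bash
python3 - <<'E'
from ik import *
for q,t,o in zip(Q,T,O): p,R=fk(q,K); print((p-t).round(3), round(float(Ro.from_matrix(R@D@Ro.from_rotvec(o).as_matrix().T).magnitude()),3))
for th in (20,30,40,50): print("A",th,ik([.5815,-.241,.046],th,-11.6))
for x in (.5,.55,.6):
  for th in (30,45,-30,-45,-60): print("L",x,th,ik([x,-.26,.027],th,-20))
for th in (-60,-45,-30,30): print("V",th,ik([.446,-.175,.04],th,-15))
E
```

```text
[0. 0. 0.] 0.0
[0.001 0.001 0.002] 0.003
[-0.001 -0.    -0.001] 0.009
[-0.     0.001 -0.   ] 0.01
[-0.001 -0.001 -0.001] 0.008
[-0.001 -0.003 -0.001] 0.011
[0.001 0.003 0.001] 0.007
A 20 (array([-0.54,  0.11,  1.93,  0.16,  0.78,  1.14]), np.float64(0.0))
A 30 (array([-0.58,  0.01,  2.09,  0.34,  0.58,  0.95]), np.float64(0.0))
A 40 (array([-0.63, -0.04,  2.23,  0.74,  0.4 ,  0.54]), np.float64(0.0))
A 50 (array([-0.67, -0.04,  2.34,  1.49,  0.35, -0.23]), np.float64(0.0))
L 0.5 30 (array([-0.67, -0.14,  2.28,  0.32,  0.53,  1.01]), np.float64(0.0))
L 0.5 45 (array([-0.74, -0.21,  2.48,  1.13,  0.3 ,  0.17]), np.float64(0.0))
L 0.5 -30 (array([-0.52,  0.73,  1.2 , -0.08,  1.72,  1.41]), np.float64(0.0))
L 0.5 -45 (array([-0.5 ,  1.01,  0.89, -0.12,  2.02,  1.41]), np.float64(0.0))
L 0.5 -60 (array([-0.49,  1.31,  0.53, -0.17,  2.34,  1.38]), np.float64(0.0))
L 0.55 30 (array([-0.6 , -0.02,  2.16,  0.26,  0.51,  1.13]), np.float64(0.0))
L 0.55 45 (array([-0.65, -0.07,  2.36,  1.15,  0.23,  0.22]), np.float64(0.0))
L 0.55 -30 (array([-0.49,  0.85,  1.02, -0.07,  1.79,  1.44]), np.float
[... 166 characters left out ...]
06))
L 0.6 30 (array([-0.54,  0.1 ,  2.03,  0.2 ,  0.5 ,  1.23]), np.float64(0.0))
L 0.6 45 (array([-0.57,  0.05,  2.23,  1.08,  0.18,  0.34]), np.float64(0.0))
L 0.6 -30 (array([-0.46,  0.99,  0.81, -0.06,  1.86,  1.46]), np.float64(0.0))
L 0.6 -45 (array([-0.45,  1.38,  0.28, -0.09,  2.26,  1.44]), np.float64(0.0))
L 0.6 -60 (array([-0.44,  1.57,  0.02, -0.13,  2.47,  1.41]), np.float64(0.152))
V -60 (array([-0.39,  1.03,  0.98, -0.14,  2.17,  1.43]), np.float64(0.0))
V -45 (array([-0.4 ,  0.77,  1.24, -0.11,  1.91,  1.43]), np.float64(0.0))
V -30 (array([-0.42,  0.51,  1.49, -0.08,  1.65,  1.43]), np.float64(0.0))
V 30 (array([-0.61, -0.49,  2.5 ,  0.28,  0.66,  1.04]), np.float64(0.012))
```

```bash
python3 - <<'E'
from ik import *
q=[-0.61,-0.46,2.1,0.23,1.05,1.09]
for G,th,psi in [([.56,-.235,.2],30,-11.6),([.5815,-.241,.16],40,-11.6),([.5815,-.241,.16],45,-11.6),([.5815,-.241,.1],45,-11.6),([.5815,-.241,.046],45,-11.6),([.58,-.241,.2],45,-11.6),([.56,-.241,.2],20,-15),([.54,-.25,.2],-40,-18),([.535,-.25,.027],-40,-18),([.525,-.25,.027],35,-18),([.51,-.22,.2],-10,-18),([.446,-.175,.2],-55,-18),([.446,-.175,.04],-55,-18)]:
    a=ik(G,th,psi,q); print(G,th,a); q=a[0]
go([.5815,-.241,.16],38,-11.6)
E
```

```text
[0.56, -0.235, 0.2] 30 (array([-0.6 , -0.29,  2.04,  0.25,  0.91,  1.07]), np.float64(0.0))
[0.5815, -0.241, 0.16] 40 (array([-0.63, -0.28,  2.18,  0.46,  0.64,  0.86]), np.float64(0.0))
[0.5815, -0.241, 0.16] 45 (array([-0.65, -0.32,  2.26,  0.62,  0.56,  0.7 ]), np.float64(0.0))
[0.5815, -0.241, 0.1] 45 (array([-0.65, -0.19,  2.28,  0.8 ,  0.44,  0.49]), np.float64(0.0))
[0.5815, -0.241, 0.046] 45 (array([-0.65, -0.05,  2.29,  1.08,  0.35,  0.19]), np.float64(0.0))
[0.58, -0.241, 0.2] 45 (array([-0.65, -0.39,  2.23,  0.54,  0.64,  0.79]), np.float64(0.0))
[0.56, -0.241, 0.2] 20 (array([-0.55, -0.14,  1.87,  0.11,  1.08,  1.25]), np.float64(0.0))
[0.54, -0.25, 0.2] -40 (array([-0.46,  0.84,  0.78, -0.12,  2.21,  1.39]), np.float64(0.0))
[0.535, -0.25, 0.027] -40 (array([-0.46,  0.99,  0.87, -0.1 ,  1.97,  1.41]), np.float64(0.0))
[0.525, -0.25, 0.027] 35 (array([-0.65, -0.13,  2.3 ,  0.48,  0.43,  0.85]), np.float64(0.0))
[0.51, -0.22, 0.2] -10 (array([-0.48,  0.2 ,  1.49, -0.03,  1.62,  1.41]), np.float64(0.0))
[0.446, -0.175, 0.2] -55 (array([-0.42,  0.74,  1.06, -0.11,  2.3 ,  1.44]), np.float64(0.0))
[0.446, -0.175, 0.04] -55 (array([-0.42,  0.94,  1.06, -0.1 ,  2.09,  1.46]), np.float64(0.0))
 [0.059 0.026 0.2  ] [-0.001  0.102 -0.   ]
```

```bash
python3 -m crank '[[[1,0.01,0.005,0.04,0,0.02,0],[1,0.02,0.01,0.08,0,0.05,0],[1,0.03,0.015,0.12,0,0.08,0],[1,0.045,0.02,0.16,0,0.102,0],[1,0.059,0.026,0.2,0,0.102,0]]]'; python3 -c "
from h import *
st(); go([.5815,-.241,.1],45,-11.6); go([.5815,-.241,.046],45,-11.6)"
```

```text
t: 4.53
tool_pos: [0.5922, -0.2442, 0.1449]
orientation: [2.895, -0.296, 0.999]
force: [-0.2, 0.4, 0.7]
opening: 0.0931
gripper_force: 0.0
t 4.53 G [ 0.5807 -0.2418  0.1599] th 38.07 psi -11.73 roll -0.07 q [-0.62 -0.26  2.15  0.41  0.67  0.9 ] F [-0.2  0.4  0.7] op 0.0931 gf 0.0
 [-0.068 -0.002  0.095] [-0.     0.077 -0.001]
 [-0.135 -0.002  0.18 ] [-0.     0.077 -0.001]
```

```bash
python3 -m crank '[[[1,-0.03,-0.001,0.05,0,0.04,0],[1,-0.068,-0.002,0.095,0,0.077,0],[1,-0.09,-0.002,0.125,0,0.077,0],[1,-0.115,-0.002,0.155,0,0.077,0],[1,-0.135,-0.002,0.18,0,0.077,0]]]'; python3 -c "
from h import *
st(); go([.5815,-.241,.046],45,-11.6)"
```

```text
t: 5.15
tool_pos: [0.5945, -0.2437, 0.033]
orientation: [2.819, -0.289, 1.167]
force: [0.8, -0.0, -0.3]
opening: 0.0933
gripper_force: 0.0
t 5.15 G [ 0.5813 -0.241   0.0464] th 44.97 psi -11.73 roll -0.04 q [-0.65 -0.06  2.28  1.06  0.36  0.21] F [ 0.8 -0.  -0.3] op 0.0933 gf 0.0
 [-0.    -0.     0.001] [ 0.     0.    -0.001]
```

Now close on the cup with 25 N.

```bash
python3 -m crank '[[[-1,0,0,0,0,0,0],[-1,0,0,0,0,0,0],[-1,0,0,0,0,0,0],[-1,0,0,0,0,0,0],[-1,0,0,0,0,0,0]]]' 25; python3 -c "
from h import *
st(); go([.575,-.241,.10],45,-11.6);go([.56,-.241,.2],20,-14)"
```

```text
t: 5.78
tool_pos: [0.5965, -0.244, 0.0342]
orientation: [2.819, -0.287, 1.168]
force: [-3.7, 0.4, 4.2]
opening: 0.0516
gripper_force: 25.0
t 5.78 G [ 0.5834 -0.2413  0.0476] th 45.01 psi -11.64 roll -0.03 q [-0.65 -0.05  2.28  1.06  0.36  0.22] F [-3.7  0.4  4.2] op 0.0516 gf 25.0
 [ 0.062  0.003 -0.086] [-0. -0. -0.]
 [ 0.167  0.009 -0.251] [-0.015 -0.278  0.022]
```

Gripped at 51.6 mm. Next I lift and start turning back.

```bash
python3 -m crank '[[[-1,0.02,0,-0.03,0,0,0],[-1,0.05,0,-0.075,0,0,0],[-1,0.08,0.003,-0.12,0,0,0],[-1,0.13,0.006,-0.18,-0.007,-0.08,0.01],[-1,0.167,0.009,-0.24,-0.015,-0.16,0.02]]]'; python3 -c "
from h import *
st(); go([.53,-.247,.2],-15,-18)"
```

```text
t: 6.4
tool_pos: [0.5677, -0.2417, 0.1727]
orientation: [2.954, -0.361, 0.802]
force: [1.8, 1.3, -1.8]
opening: 0.0523
gripper_force: 25.0
t 6.4 G [ 0.5584 -0.2395  0.1891] th 30.35 psi -14.0 roll -0.23 q [-0.6  -0.28  2.06  0.23  0.88  1.11] F [ 1.8  1.3 -1.8] op 0.0523 gf 25.0
 [-0.06   0.028 -0.056] [-0.009 -0.504  0.046]
```

```bash
python3 -m crank '[[[-1,-0.01,0.005,-0.01,0,-0.1,0.01],[-1,-0.02,0.01,-0.02,0,-0.2,0.02],[-1,-0.035,0.016,-0.035,-0.005,-0.3,0.03],[-1,-0.05,0.022,-0.045,-0.009,-0.4,0.04],[-1,-0.06,0.028,-0.056,-0.009,-0.5,0.046]]]'; python3 -c "
from h import *
st(); go([.53,-.25,.12],-40,-18);go([.535,-.25,.05],-41,-18)"
```

```text
t: 7.02
tool_pos: [0.5289, -0.2466, 0.1846]
orientation: [-3.043, 0.476, 0.383]
force: [1.2, -0.3, -2.5]
opening: 0.0522
gripper_force: 25.0
t 7.03 G [ 0.5334 -0.248   0.203 ] th -14.33 psi -17.77 roll 0.04 q [-0.49  0.36  1.31 -0.05  1.72  1.39] F [ 1.2 -0.3 -2.5] op 0.0522 gf 25.0
 [0.02  0.006 0.158] [ 0.002 -0.285  0.002]
 [0.063 0.002 0.291] [ 0.002 -0.296  0.002]
```

```bash
python3 -m crank '[[[-1,0.005,0.002,0.04,0,-0.07,0],[-1,0.01,0.004,0.09,0,-0.15,0],[-1,0.02,0.006,0.155,0,-0.23,0],[-1,0.04,0.004,0.22,0.002,-0.296,0.002],[-1,0.063,0.002,0.291,0.002,-0.296,0.002]]]'; python3 -c "
from h import *
st(); go([.535,-.25,.04],-43,-18); go([.535,-.25,.028],-43,-18)"
```

```text
t: 7.65
tool_pos: [0.5225, -0.2451, 0.0299]
orientation: [-2.806, 0.443, 1.053]
force: [-0.4, 0.7, -1.5]
opening: 0.052
gripper_force: 25.0
t 7.65 G [ 0.5344 -0.249   0.0442] th -41.17 psi -17.86 roll -0.13 q [-0.46  0.98  0.86 -0.11  2.01  1.41] F [-0.4  0.7 -1.5] op 0.052 gf 25.0
 [0.006 0.002 0.005] [-0.001 -0.02   0.001]
 [0.021 0.002 0.023] [-0.001 -0.02   0.001]
```

```bash
python3 -m crank '[[[-1,0.006,0.002,0.005,0,-0.02,0],[-1,0.012,0.002,0.013,0,-0.02,0],[-1,0.018,0.002,0.02,0,-0.02,0],[-1,0.021,0.002,0.023,0,-0.02,0],[-1,0.021,0.002,0.023,0,-0.02,0]]]'; python3 -c "
from h import *
st()"
```

```text
t: 8.28
tool_pos: [0.5243, -0.2472, 0.0203]
orientation: [-2.792, 0.441, 1.084]
force: [0.2, -0.5, -1.4]
opening: 0.0515
gripper_force: 25.0
t 8.28 G [ 0.5365 -0.2512  0.0343] th -42.47 psi -17.91 roll -0.08 q [-0.46  1.03  0.82 -0.11  2.03  1.41] F [ 0.2 -0.5 -1.4] op 0.0515 gf 25.0
```

```bash
python3 -m crank '[[[-1,0.002,0,0.002,0,0,0],[-1,0.004,0,0.0044,0,0,0],[-1,0.006,0,0.0066,0,0,0],[-1,0.0075,0,0.008,0,0,0],[-1,0.0075,0,0.008,0,0,0]]]'; python3 -c "
from h import *
st()"
```

```text
t: 8.9
tool_pos: [0.524, -0.247, 0.014]
orientation: [-2.79, 0.441, 1.086]
force: [-0.1, 0.2, -0.6]
opening: 0.0517
gripper_force: 25.0
t 8.9 G [ 0.5362 -0.251   0.028 ] th -42.56 psi -17.9 roll -0.09 q [-0.46  1.04  0.82 -0.11  2.02  1.41] F [-0.1  0.2 -0.6] op 0.0517 gf 25.0
```

Near contact, so I release and back out along the tool axis.

```bash
python3 -m crank '[[[0.35,0.001,0,0.001,0,0,0],[0.35,0.001,0,0.001,0,0,0],[0.35,0.001,0,0.001,0,0,0],[0.35,0.001,0,0.001,0,0,0],[0.35,0.001,0,0.001,0,0,0]]]'; python3 -c "
from h import *
st()"; python3 -m crank '[[[0.5,0,0,-0.03,0,0,0],[0.5,0,0,-0.08,0,0,0],[0.5,0,0,-0.16,0,0,0],[0.5,0,0,-0.24,0,0,0],[0.5,0,0,-0.32,0,0.05,0]]]';python3 -c "
from h import *
st(); go([.46,-.22,.26],0,-18)"
```

```text
t: 9.52
tool_pos: [0.5241, -0.2471, 0.0135]
orientation: [-2.791, 0.441, 1.086]
force: [-0.3, 1.1, -0.1]
opening: 0.0626
gripper_force: 0.0
t 9.53 G [ 0.5363 -0.2511  0.0275] th -42.54 psi -17.9 roll -0.09 q [-0.46  1.04  0.82 -0.11  2.02  1.41] F [-0.3  1.1 -0.1] op 0.0626 gf 0.0
t: 10.15
tool_pos: [0.6265, -0.2802, 0.1293]
orientation: [-2.838, 0.448, 0.983]
force: [0.8, -0.6, -0.3]
opening: 0.0697
gripper_force: 0.0
t 10.15 G [ 0.6377 -0.2839  0.1442] th -38.24 psi -17.87 roll -0.13 q [-0.45  1.37  0.03 -0.12  2.4   1.37] F [ 0.8 -0.6 -0.3] op 0.0697 gf 0.0
 [-0.416 -0.012  0.044] [-0.001  0.425  0.001]
```

```bash
python3 -m crank '[[[0.7,-0.07,0,0,0,0.06,0],[0.7,-0.16,-0.005,0,0,0.15,0],[0.7,-0.25,-0.008,0.015,0,0.25,0],[0.7,-0.34,-0.01,0.03,0,0.35,0],[0.7,-0.416,-0.012,0.044,0,0.425,0]]]'; python3 -m crank '[[[0.7,0,0,0,0,0,0],[0.7,0,0,0,0,0,0],[0.7,0,0,0,0,0,0],[0.7,0,0,0,0,0,0],[0.7,0,0,0,0,0,0]]]' >/dev/null; python3 - <<'E'
from h import *
st(); P,im=grab("wrist"); cv2.imwrite("pics/w2.png",im)
for n in ([.52,-.246,.052],[.446,-.175,.052]): print(proj(P,n))
hsv=cv2.cvtColor(im,cv2.COLOR_BGR2HSV)
red=((hsv[...,1]>150)&((hsv[...,0]<6)|(hsv[...,0]>172))).astype(np.uint8)
for c in cv2.findContours(red,0,2)[0]:
    if cv2.contourArea(c)>30: (u,v),r=cv2.minEnclosingCircle(c); print("red",u,v,r,ray(P,(u,v),.052).round(4))
E
```

```text
t: 10.78
tool_pos: [0.5378, -0.2525, 0.2133]
orientation: [-3.039, 0.475, 0.39]
force: [0.2, -0.6, 1.8]
opening: 0.0792
gripper_force: 0.0
t 11.4 G [ 0.5437 -0.2545  0.2297] th -15.01 psi -17.74 roll -0.15 q [-0.5   0.39  1.22 -0.05  1.79  1.38] F [ 0.5  0.6 -0.5] op 0.079 gf 0.0
[261.20473524 164.24930589]
[228.19288436 226.32244444]
red 228.9589080810547 225.1506805419922 7.952676773071289 [ 0.4475 -0.1767  0.052 ]
red 498.0 136.5 32.23749923706055 [ 0.4709 -0.5119  0.052 ]
```

View pics/w2.png

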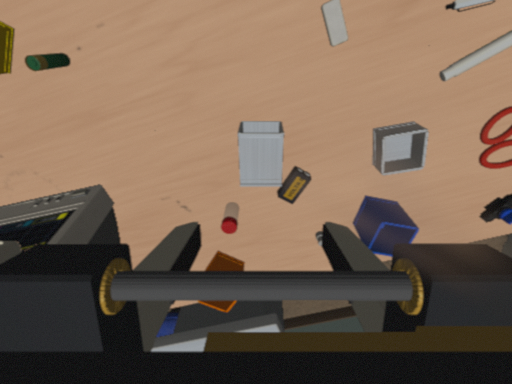

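Wrist view: the tall cup lies on its side with its mouth away from the robot. Its top face runs from about (239,134) to (283,185). The vial still stands, with its cap at (229,225), and the battery and short cup have not moved. Next I measure the top face.

```bash
python3 - <<'E'
from ik import *
P=pose("wrist"); im=cv2.imread("pics/w2.png")
hsv=cv2.cvtColor(im,cv2.COLOR_BGR2HSV)
m=np.zeros(im.shape[:2],np.uint8); m[110:195,228:295]=(hsv[110:195,228:295,1]<60)*255
for v in (125,140,155,170,182): 
    u=np.flatnonzero(m[v]); print(v,u.min(),u.max())
v=np.flatnonzero(m[:,261]); print(v.min(),v.max())
for uv in [(238.5,134),(283.5,134),(238.5,185.5),(283.5,185.5),(261,134),(261,185.5)]: print(uv,ray(P,uv,.052).round(4))
a,b=ray(P,(261,134),.052),ray(P,(261,185.5),.052); print((a+b)/2, np.linalg.norm(a-b))
q=[-.5,.39,1.22,-.05,1.79,1.38]
for G,th in [([.51,-.24,.22],0),([.51,-.24,.22],35),([.51,-.24,.1],35),([.515,-.244,.028],35),([.51,-.24,.2],35),([.49,-.22,.2],-10),([.446,-.175,.22],-55),([.446,-.175,.03],-55)]:
    r=ik(G,th,-17.8,q); q=r[0]; print(G,th,r)
go([.515,-.244,.17],35,-17.8)
E
```

```text
125 240 281
140 238 283
155 239 282
170 239 294
182 240 290
121 186
(238.5, 134) [ 0.563  -0.2328  0.052 ]
(283.5, 134) [ 0.5475 -0.2812  0.052 ]
(238.5, 185.5) [ 0.501  -0.2101  0.052 ]
(283.5, 185.5) [ 0.4839 -0.2637  0.052 ]
(261, 134) [ 0.5553 -0.257   0.052 ]
(261, 185.5) [ 0.4924 -0.2369  0.052 ]
[ 0.52384941 -0.24695596  0.052     ] 0.06597969416973606
[0.51, -0.24, 0.22] 0 (array([-0.53,  0.04,  1.62,  0.  ,  1.49,  1.35]), np.float64(0.0))
[0.51, -0.24, 0.22] 35 (array([-0.66, -0.53,  2.22,  0.25,  0.89,  1.12]), np.float64(0.0))
[0.51, -0.24, 0.1] 35 (array([-0.66, -0.36,  2.33,  0.34,  0.62,  1.  ]), np.float64(0.0))
[0.515, -0.244, 0.028] 35 (array([-0.66, -0.16,  2.33,  0.48,  0.44,  0.85]), np.float64(0.0))
[0.51, -0.24, 0.2] 35 (array([-0.66, -0.52,  2.24,  0.26,  0.85,  1.11]), np.float64(0.0))
[0.49, -0.22, 0.2] -10 (array([-0.5 ,  0.15,  1.54, -0.03,  1.62,  1.39]), np.float64(0.0))
[0.446, -0.175, 0.22] -55 (array([-0.42,  0.72,  1.05, -0.12,  2.32,  1.43]), np.float64(0.0))
[0.446, -0.175, 0.03] -55 (array([-0.42,  0.96,  1.06, -0.1 ,  2.08,  1.46]), np.float64(0.0))
 [ 0.001 -0.002  0.118] [-0.002  0.555  0.   ]
```

```bash
python3 - <<'E'
from h import *
P=pose("wrist"); h=tool(0,-17.8)[:,0]; n=np.array([-h[1],h[0],0]); C=np.array([.5245,-.247,0])
for uv in [(296,167),(311,175),(279,193),(294,203)]:
    w=ray(P,uv,.018)-C; print(uv,"along",(w@h).round(4),"left",(w@n).round(4))
E
python3 -m crank '[[[0.35,0,0,0.02,0,0.11,0],[0.35,0,0,0.04,0,0.22,0],[0.35,0,0,0.07,0,0.33,0],[0.35,0,-0.002,0.1,0,0.44,0],[0.35,0,-0.002,0.118,0,0.55,0]]]'; python3 -c "
from h import *
st()"
```

```text
(296, 167) along -0.0236 left -0.047
(311, 175) along -0.0355 left -0.0682
(279, 193) along -0.0638 left -0.0256
(294, 203) along -0.0804 left -0.0478
t: 12.08
tool_pos: [0.5244, -0.2472, 0.1558]
orientation: [2.877, -0.451, 0.905]
force: [0.9, 1.4, 0.1]
opening: 0.0627
gripper_force: 0.0
t 12.07 G [ 0.5141 -0.2439  0.1714] th 34.93 psi -17.85 roll -0.06 q [-0.66 -0.46  2.25  0.28  0.78  1.08] F [0.9 1.4 0.1] op 0.0627 gf 0.0
```

```bash
python3 -c "
from h import *
go([.5207,-.2458,.09],35,-17.8); go([.5207,-.2458,.027],35,-17.8)"
```

```text
[-0.082 -0.     0.141] [-0.001  0.001 -0.   ]
 [-0.154 -0.     0.245] [-0.001  0.001 -0.   ]
```

```bash
python3 -m crank '[[[0.35,-0.035,0,0.06,0,0,0],[0.35,-0.082,0,0.141,0,0,0],[0.35,-0.11,0,0.18,0,0,0],[0.35,-0.135,0,0.218,0,0,0],[0.35,-0.154,0,0.245,0,0,0]]]'; python3 -c "
from h import *
st();go([.5207,-.2458,.027],35,-17.8)"
```

```text
t: 12.7
tool_pos: [0.5301, -0.2483, 0.0097]
orientation: [2.883, -0.452, 0.896]
force: [-0.1, 0.7, 0.0]
opening: 0.0629
gripper_force: 0.0
t 12.7 G [ 0.5198 -0.2451  0.0253] th 34.51 psi -17.88 roll -0.15 q [-0.65 -0.14  2.31  0.47  0.44  0.86] F [-0.1  0.7  0. ] op 0.0629 gf 0.0
 [ 0.004  0.001 -0.002] [-0.002  0.005 -0.001]
```

```bash
python3 -m crank '[[[-1,0.003,0,-0.002,0,0.005,0],[-1,0.003,0,-0.002,0,0.005,0],[-1,0.003,0,-0.002,0,0.005,0],[-1,0.003,0,-0.002,0,0.005,0],[-1,0.003,0,-0.002,0,0.005,0]]]' 30; python3 -c "
from h import *
st(); go([.52,-.2455,.12],35,-17.8); go([.51,-.24,.2],20,-17.8)"
```

```text
t: 13.32
tool_pos: [0.5311, -0.2489, 0.013]
orientation: [2.877, -0.451, 0.909]
force: [-0.2, -0.1, -0.0]
opening: 0.0517
gripper_force: 30.0
t 13.32 G [ 0.5207 -0.2456  0.0286] th 35.06 psi -17.86 roll -0.12 q [-0.65 -0.15  2.31  0.48  0.44  0.85] F [-0.2 -0.1 -0. ] op 0.0517 gf 30.0
 [ 0.104 -0.    -0.151] [-0.001 -0.001 -0.001]
 [ 0.168 -0.005 -0.296] [-0.001 -0.167 -0.   ]
```

```bash
python3 -m crank '[[[-1,0.03,0,-0.045,0,0,0],[-1,0.07,0,-0.1,0,0,0],[-1,0.11,-0.001,-0.17,0,-0.04,0],[-1,0.14,-0.003,-0.23,0,-0.1,0],[-1,0.168,-0.005,-0.296,0,-0.167,0]]]'; python3 -c "
from h import *
st(); go([.48,-.21,.24],-28,-17.8)"
```

```text
t: 13.95
tool_pos: [0.5155, -0.2418, 0.1836]
orientation: [3.008, -0.472, 0.527]
force: [-0.2, -0.7, -1.6]
opening: 0.0519
gripper_force: 30.0
t 13.95 G [ 0.5094 -0.2399  0.2015] th 19.85 psi -17.86 roll -0.08 q [-0.59 -0.28  1.98  0.11  1.11  1.26] F [-0.2 -0.7 -1.6] op 0.0519 gf 30.0
 [-0.072 -0.039 -0.11 ] [-0.001 -0.532 -0.   ]
```

```bash
python3 -m crank '[[[-1,-0.01,-0.005,-0.02,0,-0.1,0],[-1,-0.02,-0.01,-0.045,0,-0.2,0],[-1,-0.035,-0.02,-0.07,0,-0.3,0],[-1,-0.055,-0.03,-0.09,0,-0.41,0],[-1,-0.072,-0.039,-0.11,0,-0.52,0]]]'; python3 -c "
from h import *
st(); go([.46,-.18,.22],-55,-17.8)"
```

```text
t: 14.58
tool_pos: [0.4725, -0.2073, 0.2226]
orientation: [-2.95, 0.461, 0.707]
force: [0.1, 0.0, -1.6]
opening: 0.0516
gripper_force: 30.0
t 14.57 G [ 0.4807 -0.21    0.2396] th -26.98 psi -17.73 roll -0.09 q [-0.46  0.38  1.26 -0.07  1.96  1.41] F [ 0.1  0.  -1.6] op 0.0516 gf 30.0
 [-0.052 -0.044  0.057] [-0.001 -0.311  0.001]
```

```bash
python3 -m crank '[[[-1,-0.01,-0.009,0.01,0,-0.08,0],[-1,-0.02,-0.018,0.02,0,-0.16,0],[-1,-0.03,-0.027,0.035,0,-0.24,0],[-1,-0.042,-0.036,0.045,0,-0.311,0],[-1,-0.052,-0.044,0.057,0,-0.311,0]]]'; python3 - <<'E'
from h import *
st(); go([.4485,-.177,.14],-55,-17.8)
P,im=grab("scene"); cv2.imwrite("pics/s2.png",cv2.resize(im[100:300,130:330],None,fx=3,fy=3,interpolation=cv2.INTER_CUBIC))
E
```

```text
t: 15.2
tool_pos: [0.4437, -0.1747, 0.2039]
orientation: [-2.631, 0.409, 1.373]
force: [0.9, 0.4, -1.4]
opening: 0.0517
gripper_force: 30.0
t 15.2 G [ 0.4585 -0.1795  0.2147] th -55.12 psi -17.53 roll -0.17 q [-0.42  0.76  1.01 -0.12  2.33  1.43] F [ 0.9  0.4 -1.4] op 0.0517 gf 30.0
 [0.111 0.002 0.102] [-0.001  0.001  0.002]
```

View pics/s2.png

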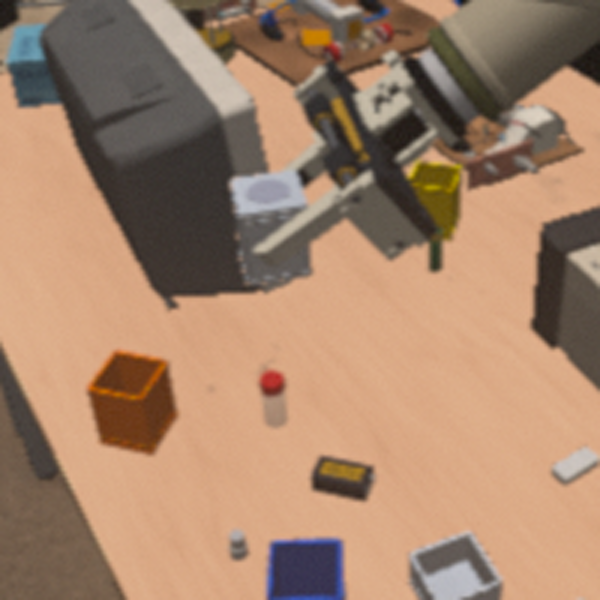

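Scene crop: the tall cup is held inverted at about (270,230), above and behind the standing vial at (272,400). Everything else is in place. Now to line it up and lower it.

```bash
python3 -m crank '[[[-1,0.03,0,0.02,0,0,0],[-1,0.06,0.001,0.05,0,0,0],[-1,0.09,0.002,0.08,0,0,0],[-1,0.111,0.002,0.102,0,0,0.002],[-1,0.111,0.002,0.102,0,0,0.002]]]'; python3 - <<'E'
from h import *
st(); 
P,im=grab("scene"); np.save("s3.npy",im); cv2.imwrite("pics/s3.png",cv2.resize(im[170:270,170:290],None,fx=6,fy=6,interpolation=cv2.INTER_CUBIC))
for p in ([.446,-.176,.052],[.446,-.176,.102],[.446,-.176,.17]): print(proj(P,p)-[170,170],(proj(P,p)-[170,170])*6)
E
```

```text
t: 15.88
tool_pos: [0.4339, -0.1727, 0.1316]
orientation: [-2.634, 0.415, 1.37]
force: [-0.7, -0.5, -1.2]
opening: 0.0521
gripper_force: 30.0
t 15.88 G [ 0.4487 -0.1775  0.1425] th -54.97 psi -17.89 roll -0.0 q [-0.42  0.8   1.08 -0.11  2.22  1.44] F [-0.7 -0.5 -1.2] op 0.0521 gf 30.0
[50.67117315 55.11532021] [304.02703887 330.69192126]
[49.13217436 40.6755249 ] [294.79304616 244.05314942]
[46.86317097 19.38639534] [281.17902581 116.31837203]
```

View pics/s3.png

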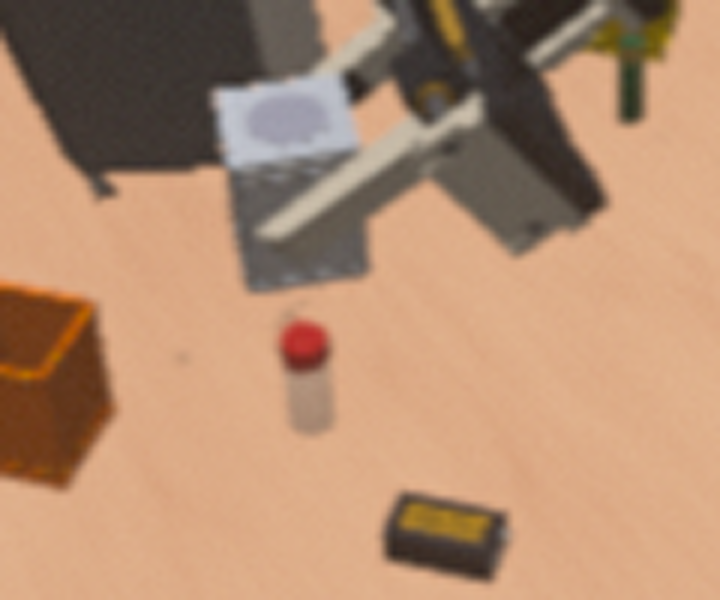

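Scene crop: the cup's top centre is at (287,118), against a predicted (281,113) for the vial's axis. The cap is at (304,336), against a predicted (304,331). The two are aligned within about 3 mm, so I lower the cup.

```bash
python3 -c "
from h import *
go([.447,-.1765,.095],-55,-17.8);go([.447,-.1765,.055],-55,-17.8)"
```

```text
[ 0.076 -0.001  0.06 ] [-0.001 -0.001 -0.001]
 [ 0.142 -0.001  0.106] [-0.001 -0.001 -0.001]
```

```bash
python3 -m crank '[[[-1,0.025,0,0.02,0,0,0],[-1,0.05,0,0.04,0,0,0],[-1,0.076,-0.001,0.06,0,0,0],[-1,0.1,-0.001,0.077,0,0,0],[-1,0.12,-0.001,0.091,0,0,0]]]'; python3 -c "
from h import *
st(); go([.447,-.1765,.05],-55,-17.8);go([.447,-.1765,.04],-55,-17.8)"
```

```text
t: 16.55
tool_pos: [0.4323, -0.1717, 0.0565]
orientation: [-2.636, 0.415, 1.368]
force: [-0.5, 0.5, -1.0]
opening: 0.0519
gripper_force: 30.0
t 16.55 G [ 0.4471 -0.1765  0.0674] th -54.85 psi -17.9 roll 0.01 q [-0.42  0.89  1.08 -0.1   2.12  1.46] F [-0.5  0.5 -1. ] op 0.0519 gf 30.0
 [0.028 0.    0.02 ] [-0.001 -0.002 -0.001]
 [0.045 0.    0.032] [-0.001 -0.002 -0.001]
```

```bash
python3 -m crank '[[[-1,0.01,0,0.007,0,0,0],[-1,0.02,0,0.014,0,0,0],[-1,0.028,0,0.02,0,-0.001,0],[-1,0.036,0,0.026,0,-0.001,0],[-1,0.042,0,0.03,0,-0.001,0]]]'; python3 -c "
from h import *
st(); go([.447,-.1765,.039],-55,-17.8)"
```

```text
t: 17.18
tool_pos: [0.4325, -0.1718, 0.0317]
orientation: [-2.636, 0.415, 1.368]
force: [-0.4, 0.1, -1.3]
opening: 0.0519
gripper_force: 30.0
t 17.18 G [ 0.4473 -0.1766  0.0427] th -54.88 psi -17.91 roll 0.02 q [-0.42  0.93  1.07 -0.1   2.09  1.46] F [-0.4  0.1 -1.3] op 0.0519 gf 30.0
 [0.006 0.    0.005] [-0.001 -0.001 -0.001]
```

```bash
python3 -m crank '[[[-1,0.002,0,0.0014,0,0,0],[-1,0.004,0,0.0028,0,0,0],[-1,0.006,0,0.0042,0,0,0],[-1,0.0065,0,0.0046,0,0,0],[-1,0.0065,0,0.0046,0,0,0]]]'; python3 -c "
from h import *
st()"
```

```text
t: 17.8
tool_pos: [0.4325, -0.1718, 0.028]
orientation: [-2.635, 0.415, 1.368]
force: [-0.3, -0.7, -0.1]
opening: 0.0518
gripper_force: 30.0
t 17.8 G [ 0.4473 -0.1766  0.0389] th -54.88 psi -17.91 roll 0.02 q [-0.42  0.94  1.07 -0.1   2.08  1.46] F [-0.3 -0.7 -0.1] op 0.0518 gf 30.0
```

```bash
python3 -m crank '[[[-1,0.0007,0,0.0005,0,0,0],[-1,0.0014,0,0.001,0,0,0],[-1,0.0014,0,0.001,0,0,0],[-1,0.0014,0,0.001,0,0,0],[-1,0.0014,0,0.001,0,0,0]]]'; python3 -c "
from h import *
st()"
```

```text
t: 18.42
tool_pos: [0.4326, -0.1718, 0.0279]
orientation: [-2.635, 0.415, 1.369]
force: [0.5, 0.2, 4.8]
opening: 0.0522
gripper_force: 30.0
t 18.43 G [ 0.4474 -0.1766  0.0388] th -54.89 psi -17.92 roll 0.03 q [-0.42  0.94  1.07 -0.1   2.08  1.46] F [0.5 0.2 4.8] op 0.0522 gf 30.0
```

The cup is on the table, so I release it gently and retreat along the tool axis.

```bash
python3 -m crank '[[[0.4,0,0,0,0,0,0],[0.4,0,0,0,0,0,0],[0.4,0,0,0,0,0,0],[0.4,0,0,0,0,0,0],[0.4,0,0,0,0,0,0]]]'; python3 -m crank '[[[0.4,0,0,-0.03,0,0,0],[0.4,0,0,-0.08,0,0,0],[0.4,0,0,-0.14,0,0,0],[0.4,0,0,-0.2,0,0,0],[0.4,-0.03,0,-0.26,0,0.03,0]]]'; python3 - <<'E'
from ik import *
st(); go([.5,-.2,.25],-10,-17.8)
P,im=grab("scene"); cv2.imwrite("pics/s4.png",cv2.resize(im[150:300,130:330],None,fx=4,fy=4,interpolation=cv2.INTER_CUBIC)[:600])
E
```

```text
t: 19.05
tool_pos: [0.4324, -0.1718, 0.027]
orientation: [-2.635, 0.415, 1.369]
force: [-0.6, -0.4, -0.6]
opening: 0.0652
gripper_force: 0.0
t: 19.68
tool_pos: [0.525, -0.2014, 0.1119]
orientation: [-2.669, 0.42, 1.313]
force: [0.9, -0.3, -0.5]
opening: 0.0649
gripper_force: 0.0
t 19.68 G [ 0.5393 -0.2061  0.1235] th -52.39 psi -17.85 roll -0.02 q [-0.41  1.07  0.67 -0.1   2.31  1.44] F [ 0.9 -0.3 -0.5] op 0.0649 gf 0.0
 [-0.223  0.013 -0.102] [-0.001  0.471 -0.001]
```

View pics/s4.png

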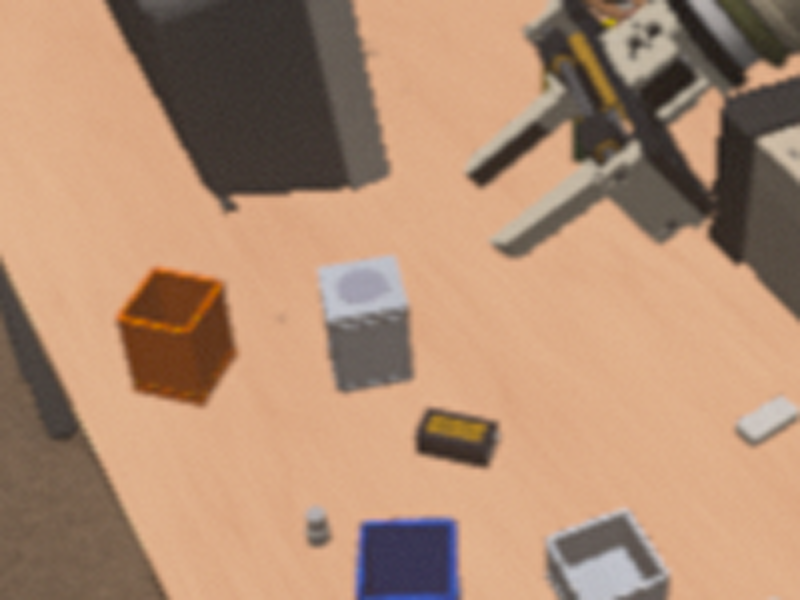

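Scene crop: the tall cup stands mouth-down and flat at (365,325) over the vial's spot. The gripper is clear and the bystanders have not moved.

```bash
python3 -c "
from plant import *
print(close_job())"
```

```text
the job is handed in; nothing more can be done
None
```

The job is handed in at about 20 s. In the last picture the tall cup stands flat, mouth-down over the vial's spot, with the gripper clear and the things in view unmoved. The vial under the cup can't be seen. One early move drove the arm to its joint limits and the wrist force read 107 N (limit 120 N); I backed off at once.

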